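# Gauge the depth of the empty heater well

### The job

Take the depth gauge off its blue stand and measure the empty well of the block heater: set the gauge's bridge flat on the block across the well, push the rod down until it bottoms out, and hold it down there for about a second. Then lift the gauge out and set it back on its stand, bridge between the lips, with the rod's setting undisturbed so that I can read the depth from it. Leave the tubes and the jar where they stand.

Things in the scene. Friction and masses are not known exactly. Their poses are not given: they have to be found in the camera images.
- heater: White block heater, fixed, 190 mm deep (x) by 240 mm wide (y), sloping control panel to its -x side. Its aluminium block, 120 mm (x) by 200 mm (y), is let into the top; the block's flat face is 95 mm above the origin and the highest part of the heater. Origin: centre of the underside. Three round wells 31 mm wide lie in a row along y at x = +25 mm, y = -60, 0 and +60 mm; two hold tubes, one is empty (a different one from day to day).
- spacer: Brass disc, 30 mm wide, lying fixed at the bottom of the one empty well; its top is the well's floor. Origin: centre of its upper face, so this is the middle of the floor of the empty well. The floor lies 38 to 56 mm below the block's face, differently each time.
- gauge: Depth gauge, loose, 0.28 kg in all; this entry is its steel bridge, a bar 100 mm long (x), 20 mm wide (y), 12 mm thick, with a boss 30 mm long and 30 mm high over its middle and a brass thumbscrew out to 26 mm on the boss's +y side. Origin: centre of the bridge's flat underside; z up along the rod. The bridge is longer than the gap between the tubes beside the empty well, so it has to lie across the row of wells (along the heater's x).
- rod (a joint): How far the gauge's rod stands out below the bridge's underside, m (0: tip flush; grows as the rod is pushed down; 0 to 0.070). The rod slides stiffly, about 5 N either way, and stays where it is left: pressing the knob down while the bridge rests on something pushes the rod out, and hanging by the knob does not move it (the bridge weighs 2 N). It starts at 6 to 22 mm.
- rod_tip (a point): The rod's flat lower end, on its axis. The rod is steel, 9 mm in diameter, ringed in black every 10 mm.
- knob (a point): Middle of the round red knob on the rod's upper end, 128 mm above the rod's tip; the knob is 24 mm in diameter and 26 mm high, and does not turn against the bridge. Grip it from above.
- stand: Blue sheet-metal gauge stand, fixed; foot 124 mm (x) by 70 mm (y). Origin: centre of its underside. Two cheeks 76 mm apart carry flanges whose upper faces, the seat, are 80 mm above the origin: the bridge lies on them along the stand's x with the rod hanging between the cheeks. Lips 8 mm high round the flanges leave the bridge 7 mm of play at each end and 5 mm at each side. The gauge starts here; seated, its origin is 80 mm above the stand's.
- tube_a: Capped clear sample tube standing in a well, 115 mm high, body 29 mm, blue cap 34 mm wide; it stands 53 mm out of the block. Origin: centre of its underside.
- tube_b: The second such tube, in another well.
- jar: Sample jar with white lid, loose, 66 mm wide, 85 mm high, behind the stand. Origin: centre of its underside.
Not all that is in view belongs to the job. Several things have the shape of the gauge; the one meant has the colours described above. Several things have the shape of the stand; the one meant has the colours described above.

How it is judged (in metres and radians):
On the way:
1. the bridge lies flat on the block across the empty well and the rod touches the well's floor, held so for 0.7 s (z of gauge in the frame of heater between 0.092 and 0.097 m and angle between gauge's own z axis and vertical below 0.05 rad and horizontal distance between rod_tip and spacer below 0.012 m and z of rod_tip in the frame of spacer between -0.003 and 0.0015 m), for 0.7 s.
At the end, for the whole second after the job is handed in: The gauge is back on its stand: bridge seated on the flanges between the lips (centre within 10 mm of the stand's, height within 3 mm, upright within 0.06 rad), let go and at rest, with the rod still standing out by the depth of the empty well (within 1.5 mm of the true depth is always accepted) (horizontal distance between gauge and stand below 0.01 m and z of gauge in the frame of stand between 0.077 and 0.083 m and angle between gauge's own z axis and vertical below 0.06 rad and linear speed of gauge below 0.02 m/s and ((height (world z) of spacer between 0.055 and 0.058 m and value of joint rod between 0.0365 and 0.0415 m) or (height (world z) of spacer between 0.053 and 0.055 m and value of joint rod between 0.0385 and 0.0435 m) or (height (world z) of spacer between 0.051 and 0.053 m and value of joint rod between 0.0405 and 0.0455 m) or (height (world z) of spacer between 0.049 and 0.051 m and value of joint rod between 0.0425 and 0.0475 m) or (height (world z) of spacer between 0.047 and 0.049 m and value of joint rod between 0.0445 and 0.0495 m) or (height (world z) of spacer between 0.045 and 0.047 m and value of joint rod between 0.0465 and 0.0515 m) or (height (world z) of spacer between 0.043 and 0.045 m and value of joint rod between 0.0485 and 0.0535 m) or (height (world z) of spacer between 0.041 and 0.043 m and value of joint rod between 0.0505 and 0.0555 m) or (height (world z) of spacer between 0.038 and 0.041 m and value of joint rod between 0.0525 and 0.0575 m))); the robot touches nothing.
It fails at once if the first tube is pushed or lifted more than 30 mm from its place (distance of tube_a from where it was at the start of the episode above 0.03 m).
It fails at once if the second tube is pushed or lifted more than 30 mm from its place (distance of tube_b from where it was at the start of the episode above 0.03 m).
It fails at once if the jar is pushed or lifted more than 30 mm from its place (distance of jar from where it was at the start of the episode above 0.03 m).
It also fails if it takes over 61 s, if anything falls off the work surface, if the arm or the gripper's body presses on something with over 40 N, if the wrist force passes 120 N, or if a joint passes its speed limit or range.

### The arm

A 6-joint arm with a two-finger parallel gripper is mounted at the origin on the work surface. World frame = base frame: x ahead of the robot, y to its left, z up, the work surface at z = 0. Lengths are in m, angles in degrees, forces in N, time in s.
With the tool pointing down it reaches from about 0.4 to 0.825 m from the base axis. Payload 7 kg.
Tool frame: the origin (TCP) lies between the finger pads; the fingertips stand 19 mm ahead of it and the grasp point (between the pads) is the TCP; z points along the fingers, y is the line along which they close (so a half turn about z gives the same grasp; the last joint's range is limited). The gripper opens to 88 mm and grips with 3 to 60 N. Pads are 19 mm wide; open, the fingers measure 130 mm over their backs; the gripper's body (78 mm by 193 mm) begins 47 mm behind the grasp point.
Start: joints at [-50.013, 20.546, 0.682, 0, -70.136, -16.507], TCP at [0.269, -0.619, 0.246] pointing down, gripper open.
Joint ranges: [-176.03, 176.03], [-82.01, 121.73], [-58.28, 71.71], [-173.87, 95.51], [-174.79, -0.11], [-173.66, 173.66]. Speed limits (degrees/s): [136.94, 136.94, 172.46, 180, 180, 180].

### API

Orientations are given as [roll, pitch, yaw] about the fixed x, y, z axes, in that order (R = Rz(yaw) Ry(pitch) Rx(roll)).
In Python, from plant import get_obs, snapshot, close_job, spot_in, spot_point gives the robot as it stands.
- The arm moves only by the tool play_rows, never from a script. Its argument "plan" is a list of rows, each a list of 6 numbers: the shift along the tool's x, y, z in cm, then the turn, a rotation vector about the tool's x, y, z in degrees. A call has 1 to 20 rows; each row shifts and turns the commanded pose from where the row before left it, along the tool's axes as they then stand; what a row does not reach is not made up. A row lasts 1/12 s, in which the tool goes at most 41.7 mm and 7.16 degrees, less where a joint would pass 70% of its speed; a pose out of reach is approached as far as the arm can. A call is refused whole if a number of a shift passes 4.17 or a number of a turn 7.16, either way. A call with a gripper value outside its range is refused whole. "grip" is the finger opening in cm, from 0 to 8.76, set as the call begins (left out, the last holds). The fingers move at their own pace and stop on an object; the grip force is fixed at half the most. Time passes only in rows, so rows that do not move let the fingers close. It gives the time, the measured TCP pose, the force, the opening and the grip force at its end, in the units of the state.
- get_obs(): the state, without advancing time (a new reading comes with each control period).
- snapshot(name): name is "scene" or "top" or "wrist"; returns a dict with "frame" (384x512x3 uint8, red, green, blue), "fx", "fy", "cx", "cy" (pixels), "position" and "attitude" of the camera in the world. Camera axes: x right, y down, z forward; pixel columns grow to the right and rows downward; lengths in m; the calibration is good to about 2 mm. A picture is of the moment at which its call begins. There is no depth.
- close_job(): hands the job in; it is judged then, once.
Trained networks look in the newest picture that a camera, given by its name, has taken for a name from the list of things; names that differ only in an ending like _2 or _b are one class to them, and where a whole thing is asked for, a point or a joint stands for the part that bears it (a point fixed in the world has none). Each returns a list of dicts, best first, with "score" (0 to 1); they miss things now and then, are a little off and sometimes report something else, mostly with a low value. They report only what shows in the picture. A call takes as long as a camera call. They do not tell look-alikes from the thing itself.
- spot_in(camera, thing): "position" ([x, y, z] in m, in world coordinates, good to about 4 mm: the middle of the surface that is visible of it).
- spot_point(camera, thing): "position" ([x, y, z] in m, in world coordinates, good to about 4 mm: a listed point, or the origin of a listed thing).
The state is a dict: "clock": time; "joint_pos": joint angles; "qvel": joint speeds; "tau": joint torques, N m; "tool_pos": TCP position; "orientation": TCP orientation; "force": force on the tool from outside, world axes, zero at the start; "moment": the same for the moment, N m; "opening": finger opening in m; "gripper_force": force on a finger pad.
Only numpy, scipy, OpenCV 4.12 (cv2) and the standard library are available. Lean on these libraries where they do the work, as an engineer would, in place of code of your own. Each camera call takes 0.05 s, during which the arm holds its last target. There are 200 camera calls.

## Working session

There is one attempt and no reset: what is moved stays moved. The work goes in short steps, Python scripts to look and compute and a tool call to move; the robot and the scene stay as the last step left them, time stands still between calls to the robot, and variables do not carry over. Pictures are saved under pics/ and viewed, at most 12 in all, crops included, and the job is handed in when it is done.

Besides the shell and the picture viewer there is one more tool, called after "Request:" as name(argument=value, ...), one argument or row to a line, values as JSON. play_rows: Moves the arm, as the interface text tells. Its arguments: {"type":"object","properties":{"plan":{"type":"array","items":{"type":"array","items":{"type":"number"}}},"grip":{"type":"number"}},"required":["plan"]}

```bash
mkdir -p pics; cat > h.py <<'E'
import numpy as np, cv2
from plant import *
def save(cam,name):
    s=snapshot(cam); cv2.imwrite(f'pics/{name}.png',cv2.cvtColor(s['frame'],cv2.COLOR_RGB2BGR)); return s
def r(v): return np.round(v,4).tolist()
def show(cam,things):
    for t in things:
        for d in spot_point(cam,t)[:4]: print(cam,t,r(d['position']),round(d['score'],2))
E
python3 - <<'E'
from h import *
o=get_obs(); print(o['clock'],r(o['tool_pos']),r(o['orientation']))
a=save('scene','s1'); b=save('top','t1')
print(r(b['position']),b['attitude'],b['fx'],b['cx'],b['cy'])
im=np.vstack
for c in ('top','scene'): show(c,['heater','spacer','gauge','knob','rod_tip','stand','tube_a','jar'])
E
```

```text
0.0 [0.2688, -0.6187, 0.2446] [179.9057, -0.0075, -156.529]
[0.4457, -0.0526, 1.1641] [-176.65040255    0.64507256  -90.32854748] 454.23372685424556 252.75243424526784 199.57847714291609
top heater [0.5523, 0.1672, -0.0045] 0.9
top heater [0.5845, 0.223, 0.0332] 0.42
top spacer [0.5697, 0.104, 0.0474] 0.66
top spacer [0.5106, -0.2035, 0.1867] 0.28
top gauge [0.5111, -0.1991, 0.0784] 0.91
top gauge [0.4688, -0.0576, 0.0042] 0.8
top gauge [0.5523, -0.3515, -0.0021] 0.73
top knob [0.551, -0.3518, 0.1305] 0.63
top knob [0.4686, -0.0623, 0.129] 0.55
top knob [0.5093, -0.2044, 0.1876] 0.4
top knob [0.6363, -0.1668, 0.0029] 0.25
top stand [0.5086, -0.2034, 0.001] 0.85
top stand [0.3138, -0.2687, 0.0019] 0.71
top stand [0.5081, -0.2033, 0.0787] 0.36
top tube_a [0.5775, 0.1648, 0.0307] 0.47
top tube_a [0.6319, -0.1696, 0.0008] 0.21
top jar [0.5066, -0.2039, -0.0014] 0.64
top jar [0.6308, -0.1649, -0.0002] 0.56
scene heater [0.5529, 0.1702, -0.0016] 0.72
scene spacer [0.5075, -0.2046, 0.0774] 0.72
scene spacer [0.5038, -0.2026, -0.0005] 0.16
scene gauge [0.468, -0.0627, 0.0014] 0.66
scene gauge [0.5526, -0.3527, -0.0009] 0.61
scene gauge [0.5079, -0.199, 0.0791] 0.59
scene knob [0.5543, -0.351, 0.128] 0.8
scene knob [0.4649, -0.0641, 0.1257] 0.79
scene knob [0.5062, -0.2039, 0.1877] 0.73
scene rod_tip [0.4654, -0.0632, 0.0054] 0.76
scene rod_tip [0.5495, -0.3527, 0.0003] 0.61
scene rod_tip [0.5077, -0.2067, -0.0032] 0.39
scene stand [0.5059, -0.2016, -0.0031] 0.87
scene stand [0.3155, -0.271, -0.0001] 0.63
scene tube_a [0.5817, 0.2219, 0.0322] 0.75
scene tube_a [0.5749, 0.164, 0.0345] 0.66
scene jar [0.6363, -0.1629, -0.0011] 0.98
```

View pics/t1.png

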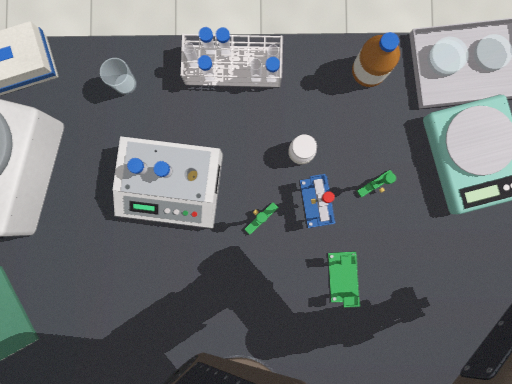

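View pics/s1.png

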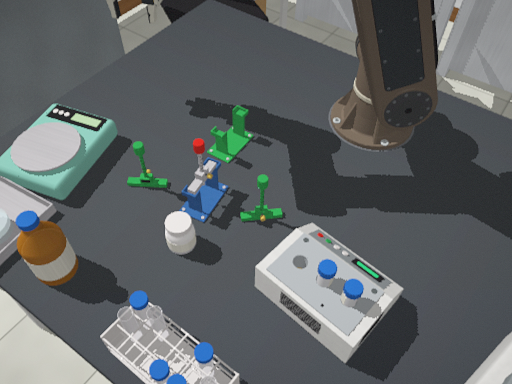

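The gauge with the red knob sits on the blue stand at about (318,200) in the top view. The tubes are at (135,165) and (162,168), and the empty well is at (192,175), the −y end of the row. Next I measure the yaws.

```bash
cat >> h.py <<'E'
from scipy.spatial.transform import Rotation as Ro
def ray(s,uv,z):
    uv=np.atleast_2d(uv).astype(float); R=Ro.from_euler('xyz',s['attitude'],degrees=True).as_matrix()
    d=np.c_[(uv[:,0]-s['cx'])/s['fx'],(uv[:,1]-s['cy'])/s['fy'],np.ones(len(uv))]@R.T
    p=np.array(s['position']); return p+d*((z-p[2])/d[:,2])[:,None]
def px(s,P):
    R=Ro.from_euler('xyz',s['attitude'],degrees=True).as_matrix(); c=(np.atleast_2d(P)-s['position'])@R
    return np.c_[s['cx']+s['fx']*c[:,0]/c[:,2],s['cy']+s['fy']*c[:,1]/c[:,2]]
def blob(s,lo,hi,box=None):
    m=cv2.inRange(cv2.cvtColor(s['frame'],cv2.COLOR_RGB2HSV),lo,hi)
    if box: k=np.zeros_like(m); k[box[1]:box[3],box[0]:box[2]]=1; m*=k
    cs,_=cv2.findContours(m,cv2.RETR_EXTERNAL,cv2.CHAIN_APPROX_NONE)
    return sorted([c[:,0] for c in cs],key=len,reverse=True)
E
python3 - <<'E'
from h import *
s=snapshot('top'); print(r(px(s,[.508,-.204,.08])), r(px(s,[.508,-.204,.188])))
c=np.vstack([b for b in blob(s,(100,120,40),(125,255,255),(285,165,345,235)) if len(b)>8])
P=ray(s,c,0.0)[:,:2]; print('foot',cv2.minAreaRect((P*1000).astype(np.float32)))
c=blob(s,(0,150,80),(8,255,255),(310,180,345,215))[0]; print('knob',r(ray(s,c.mean(0),.2)))
caps=[b for b in blob(s,(100,150,80),(125,255,255),(115,145,215,195)) if len(b)>15]
for b in caps: print('cap',r(ray(s,cv2.minEnclosingCircle(b)[0],.148)))
m=((s['frame'].min(2)>120)*255).astype(np.uint8);k=np.zeros_like(m);k[130:235,105:230]=1
cs=max(cv2.findContours(m*k,cv2.RETR_EXTERNAL,cv2.CHAIN_APPROX_NONE)[0],key=len)[:,0]
print('heater',cv2.minAreaRect((ray(s,cs,.09)[:,:2]*1000).astype(np.float32)))
f=s['frame'][120:250,100:360]; cv2.imwrite('pics/t2.png',cv2.cvtColor(cv2.resize(f,None,fx=3,fy=3,interpolation=2),cv2.COLOR_RGB2BGR))
E
```

```text
[[321.127, 199.6323]] [[328.1115, 196.7026]]
foot ((511.05255126953125, -204.49188232421875), (129.87075805664062, 71.6045150756836), 9.013138771057129)
knob [[0.5068, -0.2018, 0.2]]
cap [[0.5764, 0.1641, 0.148]]
cap [[0.584, 0.223, 0.148]]
heater ((553.472900390625, 165.20864868164062), (251.04681396484375, 190.89273071289062), 82.49593353271484)
```

View pics/t2.png

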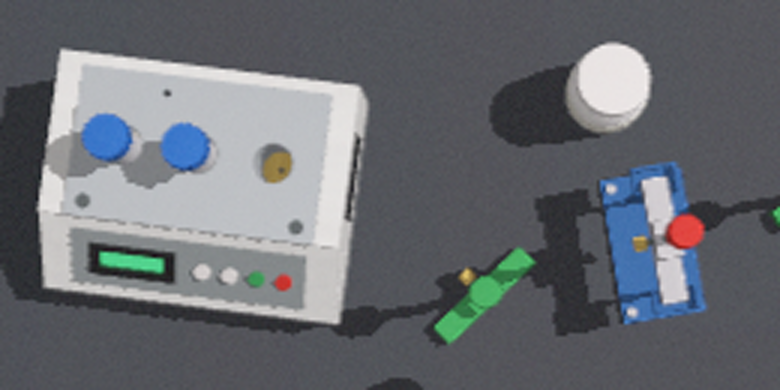

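Request:
play_rows(
  plan=[
    [-2.75,2.04,-0.39,0,0,0],
    [-2.75,2.04,-0.39,0,0,0],
    [-2.75,2.04,-0.39,0,0,0],
    [-2.75,2.04,-0.39,0,0,0],
    [-2.75,2.04,-0.39,0,0,0],
    [-2.75,2.04,-0.39,0,0,0],
    [-2.75,2.04,-0.39,0,0,0],
    [-2.75,2.04,-0.39,0,0,0],
    [-2.75,2.04,-0.39,0,0,0],
    [-2.75,2.04,-0.39,0,0,0],
    [-2.75,2.04,-0.39,0,0,0],
    [-2.75,2.04,-0.39,0,0,0],
    [-2.75,2.04,-0.39,0,0,0],
    [-2.75,2.04,-0.39,0,0,0],
    [0,0,0,0,0,-6.86],
    [0,0,0,0,0,-6.86],
    [0,0,0,0,0,-6.86],
    [0,0,0,0,0,-6.86],
    [0,0,0,0,0,-6.86],
    [0,0,0,0,0,-6.86],
  ],
  grip=8,
)

```text
clock: 2.62
tool_pos: [0.5082, -0.2036, 0.3003]
orientation: [-180.0, 0.0, -115.0]
force: [0.4, -1.0, -0.3]
opening: 0.0801
gripper_force: 0.0
```

Request:
play_rows(
  plan=[
    [0,0,0,0,0,-6.86],
    [0,0,0,0,0,-6.86],
    [0,0,0,0,0,-6.86],
    [0,0,0,0,0,-6.86],
    [0,0,0,0,0,-6.86],
    [0,0,0,0,0,0],
    [0,0,0,0,0,0],
  ],
)

```text
clock: 3.2
tool_pos: [0.5082, -0.2037, 0.3002]
orientation: [-180.0, 0.0, -81.3]
force: [-0.4, -0.0, 0.2]
opening: 0.0802
gripper_force: 0.0
```

```bash
python3 - <<'E'
from h import *
o=get_obs(); print(o['clock'],r(o['tool_pos']),r(o['orientation']),r(o['joint_pos']),r(o['force']))
s=save('wrist','w1'); print(r(s['position']),s['attitude'],s['fx'])
show('wrist',['gauge','knob','stand'])
for b in blob(s,(0,150,60),(8,255,255))[:2]: print(len(b),b.mean(0),r(ray(s,cv2.minAreaRect(b)[0],.195)))
E
```

```text
3.2 [0.5082, -0.2037, 0.3002] [-179.9921, 0.0009, -81.2782] [-1.3417, 6.6732, -10.5205, -0.0024, -72.7987, 10.0643] [-0.4043, -0.0412, 0.2059]
[0.5198, -0.2733, 0.4399] [ 1.65044220e+02  2.17829677e-02 -1.71257036e+02] 339.6907128048969
wrist gauge [0.5092, -0.2038, 0.0819] 0.8
wrist gauge [0.5489, -0.3531, -0.0031] 0.66
wrist gauge [0.4647, -0.0571, 0.0055] 0.62
wrist knob [0.4632, -0.059, 0.1306] 0.66
wrist knob [0.5049, -0.1986, 0.1876] 0.56
wrist stand [0.5067, -0.2047, 0.0009] 0.85
wrist stand [0.3156, -0.2683, 0.0006] 0.59
103 [257.19417476 199.62135922] [[0.5075, -0.2049, 0.195]]
```

View pics/w1.png

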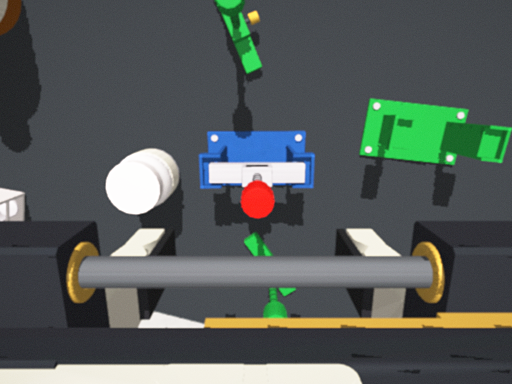

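Wrist view: the red knob is at (257,199), between the open fingers, and the bridge is square to the gripper. I descend and grip.

Request:
play_rows(
  plan=[
    [0,0,1.5,0,0,0],
    [0,0,1.5,0,0,0],
    [0,0,1.5,0,0,0],
    [0,0,1.5,0,0,0],
    [0,0,1.5,0,0,0],
    [0,0,1.5,0,0,0],
    [0,0,1.0,0,0,0],
    [0,0,0.8,0,0,0],
    [0,0,0,0,0,0],
  ],
)

```text
clock: 4.15
tool_pos: [0.5075, -0.2037, 0.1906]
orientation: [179.9, 0.0, -81.1]
force: [0.2, -0.3, 0.8]
opening: 0.0799
gripper_force: 0.0
```

Request:
play_rows(
  plan=[
    [0,0,0,0,0,0],
    [0,0,0,0,0,0],
    [0,0,0,0,0,0],
    [0,0,0,0,0,0],
    [0,0,0,0,0,0],
    [0,0,0,0,0,0],
    [0,0,0,0,0,0],
    [0,0,0,0,0,0],
    [0,0,0,0,0,0],
    [0,0,0,0,0,0],
  ],
  grip=1,
)

```text
clock: 4.98
tool_pos: [0.5079, -0.2037, 0.192]
orientation: [180.0, 0.0, -81.1]
force: [-1.1, 0.2, 1.5]
opening: 0.0232
gripper_force: 30.0
```

Request:
play_rows(
  plan=[
    [0,0,-0.5,0,0,0],
    [0,0,-0.5,0,0,0],
    [0,0,0,0,0,0],
    [0,0,0,0,0,0],
  ],
)

```text
clock: 5.32
tool_pos: [0.5085, -0.2037, 0.2025]
orientation: [-180.0, -0.0, -81.1]
force: [-0.8, 0.1, -2.9]
opening: 0.0231
gripper_force: 30.0
```

```bash
python3 - <<'E'
from h import *
o=get_obs(); print(o['clock'],r(o['tool_pos']),r(o['orientation']),r(o['force']),o['opening'],o['gripper_force'])
s=save('scene','s2'); f=s['frame'][120:230,150:300]; cv2.imwrite('pics/s2.png',cv2.cvtColor(cv2.resize(f,None,fx=4,fy=4,interpolation=2),cv2.COLOR_RGB2BGR))
E
```

```text
5.3167 [0.5085, -0.2037, 0.2025] [-179.9529, -0.0055, -81.0586] [-0.7981, 0.1011, -2.863] 0.023113711229896864 29.9994295835495
```

View pics/s2.png

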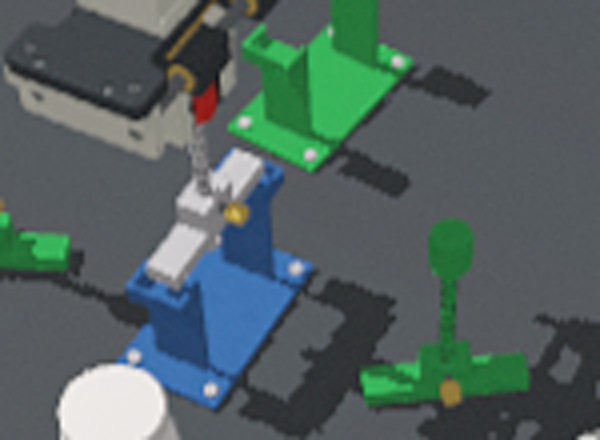

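The gauge is lifted: about 2.9 N on the wrist, and the bridge is clear of the flanges and level. Now I go above the well.

Request:
play_rows(
  plan=[
    [0,0,-2,0,0,0],
    [0,0,-2,0,0,0],
    [0,0,-2,0,0,0],
    [0,0,-2,0,0,0],
    [0,0,-2,0,0,0],
    [-1.48,-0.54,0,0,0,0],
    [-2.96,-1.08,0,0,0,0],
    [-2.96,-1.08,0,0,0,0],
    [-2.96,-1.08,0,0,0,0],
    [-2.96,-1.08,0,0,0,0],
    [-2.96,-1.08,0,0,0,0],
    [-2.96,-1.08,0,0,0,0],
    [-2.96,-1.08,0,0,0,0],
    [-2.96,-1.08,0,0,0,0],
    [-2.96,-1.08,0,0,0,0],
    [-1.48,-0.54,0,0,0,0],
    [0,0,0,0,0,5.43],
    [0,0,0,0,0,5.43],
    [0,0,0,0,0,5.43],
    [0,0,0,0,0,0],
  ],
)

```text
clock: 7.03
tool_pos: [0.5687, 0.1055, 0.3017]
orientation: [180.0, -0.0, -97.6]
force: [-0.9, -0.4, -2.7]
opening: 0.0238
gripper_force: 30.0
```

```bash
cat > look.py <<'E'
import sys
from h import *
o=get_obs(); print(o['clock'],r(o['tool_pos']),r(o['orientation']),r(o['force']))
n=sys.argv[1]
ims=[]
for c in ('wrist','scene','top'):
    s=snapshot(c); show(c,['spacer','rod_tip','gauge','knob','heater'])
    f=s['frame']
    if c=='scene': f=cv2.resize(f[190:370,240:420],(400,400),interpolation=2)
    elif c=='wrist': f=cv2.resize(f[:, 64:448],(400,400),interpolation=2)
    else: continue
    ims.append(f)
cv2.imwrite(f'pics/{n}.png',cv2.cvtColor(np.hstack(ims),cv2.COLOR_RGB2BGR))
E
python3 look.py c1
```

```text
7.0333 [0.5687, 0.1055, 0.3017] [179.9547, -0.0213, -97.5803] [-0.9067, -0.3636, -2.7234]
wrist spacer [0.5707, 0.1049, 0.0407] 0.73
wrist rod_tip [0.4663, -0.0616, -0.002] 0.5
wrist gauge [0.5675, 0.1063, 0.1954] 0.93
wrist gauge [0.4658, -0.0565, 0.0037] 0.56
wrist knob [0.5661, 0.1063, 0.2965] 0.95
wrist heater [0.5521, 0.1686, -0.0006] 0.84
scene spacer [0.5733, 0.1634, 0.0356] 0.52
scene rod_tip [0.5532, -0.3481, -0.0017] 0.72
scene gauge [0.4661, -0.0621, -0.0003] 0.85
scene gauge [0.5503, -0.3536, -0.0004] 0.81
scene gauge [0.567, 0.1086, 0.1907] 0.73
scene gauge [0.5766, 0.1649, 0.0371] 0.68
scene knob [0.5534, -0.3516, 0.1271] 0.67
scene knob [0.469, -0.0629, 0.1236] 0.59
scene knob [0.5663, 0.1068, 0.3017] 0.39
scene heater [0.5549, 0.1673, -0.0005] 0.67
scene heater [0.578, 0.165, 0.0327] 0.43
top spacer [0.5674, 0.1073, 0.0503] 0.57
top gauge [0.5507, -0.3509, 0.0035] 0.8
top gauge [0.5687, 0.109, 0.1892] 0.62
top gauge [0.4667, -0.0583, 0.0043] 0.54
top knob [0.5531, -0.3536, 0.1257] 0.61
top knob [0.4658, -0.0622, 0.1264] 0.55
top heater [0.5512, 0.1688, -0.0014] 0.67
top heater [0.5709, 0.1056, 0.048] 0.63
```

View pics/c1.png

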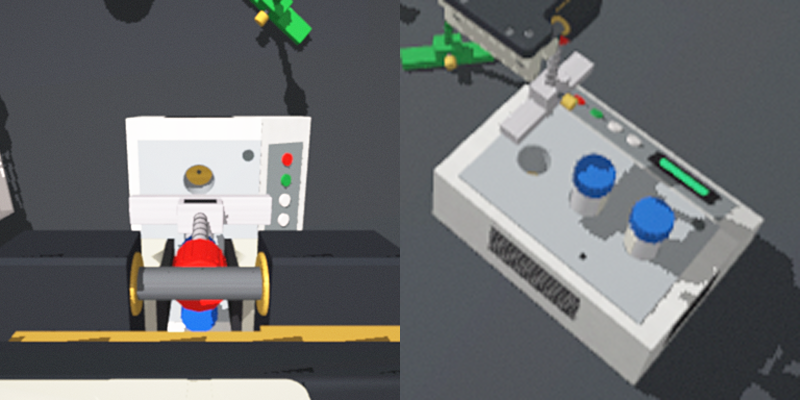

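The gauge hangs centred over the empty well, which shows at (199,178) in the left image. The bridge runs along the heater's x. I descend.

Request:
play_rows(
  plan=[
    [0,0,1,0,0,0],
    [0,0,1.5,0,0,0],
    [0,0,1.5,0,0,0],
    [0,0,1.5,0,0,0],
    [0,0,1.5,0,0,0],
    [0,0,1,0,0,0],
    [0,0,0.6,0,0,0],
    [0,0,0.3,0,0,0],
    [0,0,0,0,0,0],
    [0,0,0,0,0,0],
  ],
)

```text
clock: 8.77
tool_pos: [0.5693, 0.1055, 0.2137]
orientation: [-180.0, 0.0, -97.3]
force: [0.2, -0.4, -2.7]
opening: 0.0231
gripper_force: 30.0
```

Request:
play_rows(
  plan=[
    [0,0,0.1,0,0,0],
    [0,0,0.1,0,0,0],
    [0,0,0.1,0,0,0],
    [0,0,0,0,0,0],
  ],
)

```text
clock: 9.1
tool_pos: [0.5689, 0.1054, 0.2102]
orientation: [-180.0, 0.0, -97.4]
force: [-0.3, -0.6, -3.4]
opening: 0.0233
gripper_force: 30.0
```

Request:
play_rows(
  plan=[
    [0,0,0.1,0,0,0],
    [0,0,0.1,0,0,0],
    [0,0,0,0,0,0],
  ],
)

```text
clock: 9.35
tool_pos: [0.5688, 0.1054, 0.2079]
orientation: [180.0, -0.0, -97.4]
force: [-0.2, 0.0, -3.6]
opening: 0.0232
gripper_force: 30.0
```

Request:
play_rows(
  plan=[
    [0,0,0.1,0,0,0],
    [0,0,0.1,0,0,0],
    [0,0,0,0,0,0],
  ],
)

```text
clock: 9.6
tool_pos: [0.569, 0.1054, 0.2065]
orientation: [-180.0, 0.0, -97.3]
force: [-1.7, -0.6, 0.7]
opening: 0.0233
gripper_force: 30.0
```

```bash
sed -i "s/'spacer','rod_tip','gauge','knob','heater'/'gauge','knob'/" look.py; python3 look.py c2
```

```text
9.6 [0.569, 0.1054, 0.2065] [-179.9809, 0.0017, -97.341] [-1.7483, -0.5873, 0.6646]
wrist gauge [0.5691, 0.1068, 0.0987] 0.95
wrist knob [0.5681, 0.1091, 0.2035] 0.93
scene gauge [0.552, -0.3538, -0.002] 0.7
scene gauge [0.4664, -0.0587, 0.0006] 0.7
scene gauge [0.5709, 0.1081, 0.0934] 0.64
scene knob [0.466, -0.063, 0.1269] 0.76
scene knob [0.5556, -0.3552, 0.1279] 0.48
scene knob [0.5791, 0.2222, 0.0361] 0.26
top gauge [0.4658, -0.0597, 0.0046] 0.85
top gauge [0.5519, -0.3532, 0.0048] 0.82
top gauge [0.5695, 0.1063, 0.095] 0.38
top knob [0.5491, -0.3503, 0.127] 0.44
top knob [0.4657, -0.0654, 0.1273] 0.38
```

View pics/c2.png

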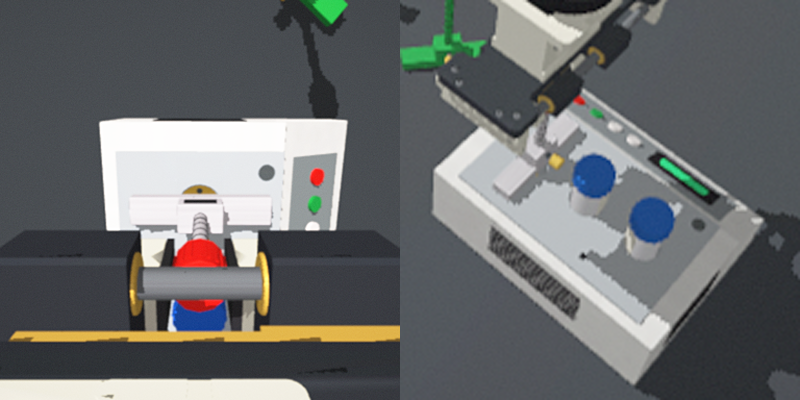

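Contact is at TCP z ≈ 0.207 and the bridge lies across the well. Now I push the rod down.

Request:
play_rows(
  plan=[
    [0,0,0.15,0,0,0],
    [0,0,0.15,0,0,0],
    [0,0,0.15,0,0,0],
    [0,0,0.15,0,0,0],
    [0,0,0.15,0,0,0],
    [0,0,0.15,0,0,0],
    [0,0,0.15,0,0,0],
    [0,0,0.15,0,0,0],
  ],
)

```text
clock: 10.72
tool_pos: [0.5689, 0.1054, 0.1939]
orientation: [180.0, -0.0, -97.4]
force: [-3.0, 0.3, 3.5]
opening: 0.0233
gripper_force: 30.0
```

Request:
play_rows(
  plan=[
    [0,0,0.1,0,0,0],
    [0,0,0.1,0,0,0],
    [0,0,0.1,0,0,0],
    [0,0,0.1,0,0,0],
    [0,0,0,0,0,0],
  ],
)

```text
clock: 11.13
tool_pos: [0.5689, 0.1054, 0.1899]
orientation: [180.0, -0.0, -97.4]
force: [-3.7, 0.2, 2.2]
opening: 0.0235
gripper_force: 30.0
```

Request:
play_rows(
  plan=[
    [0,0,0.1,0,0,0],
    [0,0,0.1,0,0,0],
    [0,0,0.1,0,0,0],
    [0,0,0,0,0,0],
  ],
)

```text
clock: 11.47
tool_pos: [0.5689, 0.1054, 0.1869]
orientation: [180.0, -0.0, -97.4]
force: [-2.3, 0.2, 2.6]
opening: 0.0232
gripper_force: 30.0
```

Request:
play_rows(
  plan=[
    [0,0,0.1,0,0,0],
    [0,0,0.1,0,0,0],
    [0,0,0.1,0,0,0],
    [0,0,0,0,0,0],
  ],
)

```text
clock: 11.8
tool_pos: [0.5689, 0.1054, 0.1839]
orientation: [180.0, -0.0, -97.4]
force: [-2.3, -0.4, 2.9]
opening: 0.0235
gripper_force: 30.0
```

Request:
play_rows(
  plan=[
    [0,0,0.1,0,0,0],
    [0,0,0.1,0,0,0],
    [0,0,0.1,0,0,0],
    [0,0,0,0,0,0],
  ],
)

```text
clock: 12.13
tool_pos: [0.5689, 0.1054, 0.1809]
orientation: [180.0, -0.0, -97.3]
force: [-1.8, -0.2, 2.2]
opening: 0.023
gripper_force: 30.0
```

Request:
play_rows(
  plan=[
    [0,0,0.1,0,0,0],
    [0,0,0.1,0,0,0],
    [0,0,0,0,0,0],
  ],
)

```text
clock: 12.38
tool_pos: [0.5688, 0.1054, 0.1789]
orientation: [180.0, -0.0, -97.4]
force: [-3.3, 0.2, 2.6]
opening: 0.0233
gripper_force: 30.0
```

Request:
play_rows(
  plan=[
    [0,0,0.1,0,0,0],
    [0,0,0.1,0,0,0],
    [0,0,0,0,0,0],
  ],
)

```text
clock: 12.63
tool_pos: [0.5691, 0.1054, 0.1772]
orientation: [-180.0, -0.0, -97.3]
force: [-3.1, 1.1, 4.9]
opening: 0.0232
gripper_force: 30.0
```

Request:
play_rows(
  plan=[
    [0,0,0.1,0,0,0],
    [0,0,0.1,0,0,0],
    [0,0,0,0,0,0],
  ],
)

```text
clock: 12.88
tool_pos: [0.5699, 0.1056, 0.177]
orientation: [-179.9, 0.0, -97.3]
force: [-4.6, -0.0, 14.6]
opening: 0.0238
gripper_force: 30.0
```

Request:
play_rows(
  plan=[
    [0,0,0.1,0,0,0],
    [0,0,0.05,0,0,0],
    [0,0,0,0,0,0],
  ],
)

```text
clock: 13.13
tool_pos: [0.5703, 0.1057, 0.1769]
orientation: [-179.8, 0.1, -97.3]
force: [-7.7, 0.3, 23.7]
opening: 0.0232
gripper_force: 30.0
```

The rod bottomed at TCP z ≈ 0.177. I ease the pressure and hold.

Request:
play_rows(
  plan=[
    [0,0,-0.15,0,0,0],
    [0,0,0,0,0,0],
    [0,0,0,0,0,0],
    [0,0,0,0,0,0],
    [0,0,0,0,0,0],
    [0,0,0,0,0,0],
    [0,0,0,0,0,0],
    [0,0,0,0,0,0],
    [0,0,0,0,0,0],
    [0,0,0,0,0,0],
    [0,0,0,0,0,0],
    [0,0,0,0,0,0],
    [0,0,0,0,0,0],
    [0,0,0,0,0,0],
    [0,0,0,0,0,0],
  ],
)

```text
clock: 14.38
tool_pos: [0.5701, 0.1056, 0.177]
orientation: [-179.8, 0.0, -97.3]
force: [-4.1, 0.8, 13.1]
opening: 0.0233
gripper_force: 30.0
```

```bash
python3 look.py c3
```

```text
14.3833 [0.5701, 0.1056, 0.177] [-179.8334, 0.0434, -97.3125] [-4.1199, 0.7734, 13.1269]
wrist gauge [0.5694, 0.1071, 0.0998] 0.69
wrist knob [0.57, 0.1078, 0.1715] 0.55
scene gauge [0.4671, -0.0619, -0.0016] 0.74
scene gauge [0.5527, -0.353, -0.0009] 0.68
scene gauge [0.5685, 0.108, 0.0956] 0.61
scene knob [0.5553, -0.3515, 0.13] 0.58
scene knob [0.466, -0.063, 0.1276] 0.5
top gauge [0.5524, -0.352, 0.0036] 0.91
top gauge [0.4674, -0.0581, 0.0032] 0.56
top knob [0.4666, -0.0635, 0.1279] 0.62
top knob [0.5503, -0.3526, 0.1271] 0.45
```

View pics/c3.png

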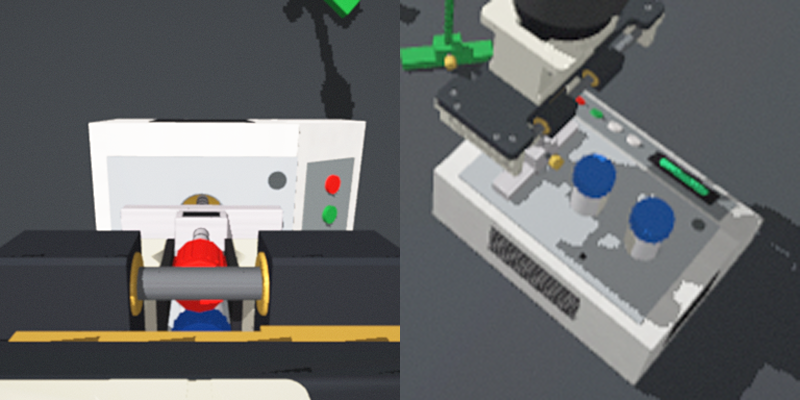

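The bridge lies flat and the rod has been bottomed for over a second. I lift straight out.

Request:
play_rows(
  plan=[
    [0,0,-0.3,0,0,0],
    [0,0,-0.6,0,0,0],
    [0,0,-1.2,0,0,0],
    [0,0,-1.5,0,0,0],
    [0,0,-1.5,0,0,0],
    [0,0,-1.5,0,0,0],
    [0,0,-1.5,0,0,0],
    [0,0,-1.5,0,0,0],
    [0,0,-1.5,0,0,0],
    [0,0,-1.2,0,0,0],
    [0,0,-0.6,0,0,0],
    [0,0,0,0,0,-5.43],
    [0,0,0,0,0,-5.43],
    [0,0,0,0,0,-5.43],
    [0,0,0,0,0,0],
  ],
)

```text
clock: 16.08
tool_pos: [0.5688, 0.1054, 0.3033]
orientation: [179.9, -0.0, -80.8]
force: [-0.1, 1.4, -3.8]
opening: 0.0234
gripper_force: 30.0
```

Request:
play_rows(
  plan=[
    [1.48,0.54,0,0,0,0],
    [2.96,1.08,0,0,0,0],
    [2.96,1.08,0,0,0,0],
    [2.96,1.08,0,0,0,0],
    [2.96,1.08,0,0,0,0],
    [2.96,1.08,0,0,0,0],
    [2.96,1.08,0,0,0,0],
    [2.96,1.08,0,0,0,0],
    [2.96,1.08,0,0,0,0],
    [2.96,1.08,0,0,0,0],
    [1.48,0.54,0,0,0,0],
    [0,0,0,0,0,0],
    [0,0,0,0,0,0],
  ],
)

```text
clock: 17.17
tool_pos: [0.5075, -0.2049, 0.3036]
orientation: [180.0, 0.0, -81.4]
force: [-0.1, 0.5, -2.9]
opening: 0.0234
gripper_force: 30.0
```

```bash
python3 look.py c4|grep -v -e 'scene'; python3 - <<'E'
from h import *
s=snapshot('wrist'); show('wrist',['stand','tube_a'])
E
```

```text
17.1667 [0.5075, -0.2049, 0.3036] [179.9547, 0.0215, -81.3538] [-0.1496, 0.4815, -2.8659]
wrist gauge [0.5508, -0.3543, -0.0028] 0.89
wrist gauge [0.5084, -0.2028, 0.2266] 0.75
wrist knob [0.5047, -0.1995, 0.2959] 0.77
wrist knob [0.4634, -0.0619, 0.1294] 0.56
top gauge [0.467, -0.0543, 0.0041] 0.6
wrist stand [0.5067, -0.2025, 0.0009] 0.8
wrist stand [0.5024, -0.2024, 0.1753] 0.67
wrist stand [0.3174, -0.2679, 0.0002] 0.62
```

View pics/c4.png

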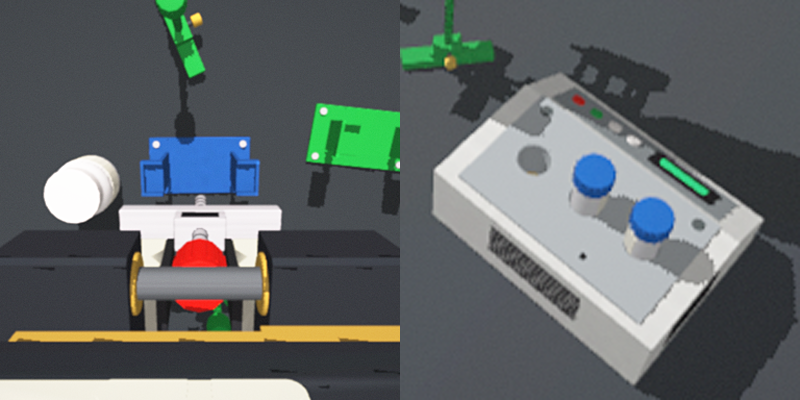

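The bridge is parallel to the stand and centred over it; tubes and jar look untouched. I lower to just above the lips and check.

Request:
play_rows(
  plan=[
    [-0.12,-0.05,1,0,0,0],
    [0,0,1.6,0,0,0],
    [0,0,1.6,0,0,0],
    [0,0,1.6,0,0,0],
    [0,0,1.6,0,0,0],
    [0,0,1.6,0,0,0],
    [0,0,1.6,0,0,0],
    [0,0,1.2,0,0,0],
    [0,0,0.8,0,0,0],
    [0,0,0.5,0,0,0],
    [0,0,0,0,0,0],
    [0,0,0,0,0,0],
  ],
)

```text
clock: 18.77
tool_pos: [0.5087, -0.2026, 0.1733]
orientation: [-180.0, -0.0, -81.1]
force: [0.6, 0.3, -2.7]
opening: 0.023
gripper_force: 30.0
```

```bash
python3 - <<'E'
from h import *
o=get_obs(); print(o['clock'],r(o['tool_pos']),r(o['force']))
a=snapshot('wrist')['frame'][80:330,106:406]; s=snapshot('scene'); b=s['frame'][120:230,150:282]
f=np.hstack([cv2.resize(a,(400,400),interpolation=2),cv2.resize(b,(400,400),interpolation=2)])
cv2.imwrite('pics/c5.png',cv2.cvtColor(f,cv2.COLOR_RGB2BGR)); show('wrist',['gauge','stand']); show('scene',['gauge'])
E
```

```text
18.7667 [0.5087, -0.2026, 0.1733] [0.6037, 0.2602, -2.7176]
wrist gauge [0.5077, -0.2024, 0.0949] 0.69
wrist gauge [0.4662, -0.0574, 0.0025] 0.61
wrist stand [0.3161, -0.2683, 0.002] 0.92
wrist stand [0.508, -0.2038, 0.0018] 0.7
scene gauge [0.4654, -0.061, -0.0007] 0.74
scene gauge [0.5554, -0.3519, -0.003] 0.61
scene gauge [0.5089, -0.1994, 0.0933] 0.58
```

View pics/c5.png

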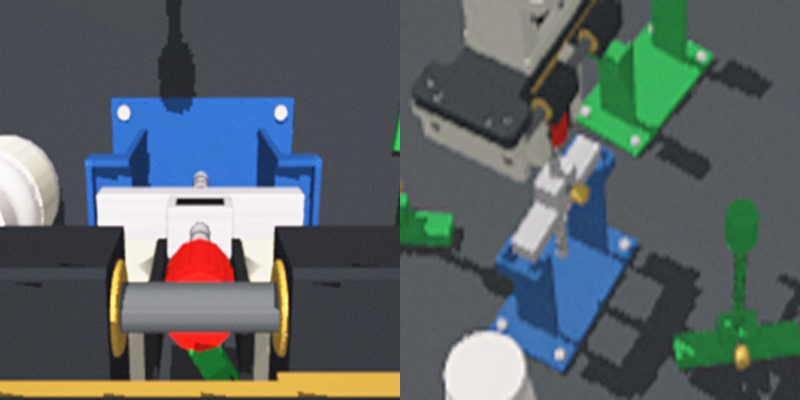

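The bridge is centred between the lips, at 97–306 against 87–321. I lower onto the seat.

Request:
play_rows(
  plan=[
    [0.1,0.05,0.2,0,0,0],
    [0,0,0.2,0,0,0],
    [0,0,0.2,0,0,0],
    [0,0,0.2,0,0,0],
    [0,0,0.1,0,0,0],
    [0,0,0,0,0,0],
    [0,0,0,0,0,0],
  ],
)

```text
clock: 19.6
tool_pos: [0.5082, -0.2036, 0.164]
orientation: [180.0, 0.0, -81.1]
force: [0.3, -0.8, -3.3]
opening: 0.0232
gripper_force: 30.0
```

Request:
play_rows(
  plan=[
    [0,0,0.08,0,0,0],
    [0,0,0,0,0,0],
    [0,0,0,0,0,0],
  ],
)

```text
clock: 19.85
tool_pos: [0.5082, -0.2036, 0.1634]
orientation: [180.0, -0.0, -81.1]
force: [0.2, 0.3, -3.3]
opening: 0.0234
gripper_force: 30.0
```

Request:
play_rows(
  plan=[
    [0,0,0.08,0,0,0],
    [0,0,0,0,0,0],
    [0,0,0,0,0,0],
  ],
)

```text
clock: 20.1
tool_pos: [0.5082, -0.2036, 0.1625]
orientation: [180.0, 0.0, -81.1]
force: [1.1, 0.4, -2.9]
opening: 0.0237
gripper_force: 30.0
```

Request:
play_rows(
  plan=[
    [0,0,0.03,0,0,0],
    [0,0,0,0,0,0],
    [0,0,0,0,0,0],
  ],
)

```text
clock: 20.35
tool_pos: [0.5082, -0.2036, 0.1623]
orientation: [-180.0, 0.0, -81.1]
force: [0.0, -0.3, -3.8]
opening: 0.0236
gripper_force: 30.0
```

Request:
play_rows(
  plan=[
    [0,0,0,0,0,0],
    [0,0,0,0,0,0],
    [0,0,0,0,0,0],
    [0,0,0,0,0,0],
    [0,0,0,0,0,0],
    [0,0,0,0,0,0],
    [0,0,0,0,0,0],
    [0,0,0,0,0,0],
  ],
  grip=8,
)

```text
clock: 21.02
tool_pos: [0.5082, -0.2036, 0.1623]
orientation: [180.0, 0.0, -81.1]
force: [0.5, 0.4, -0.5]
opening: 0.0712
gripper_force: 0.0
```

Request:
play_rows(
  plan=[
    [0,0,-0.6,0,0,0],
    [0,0,-1.5,0,0,0],
    [0,0,-1.5,0,0,0],
    [0,0,-1.5,0,0,0],
    [0,0,-1.5,0,0,0],
    [0,0,-1.5,0,0,0],
    [0,0,-1.5,0,0,0],
    [0,0,-1.5,0,0,0],
    [0,0,0,0,0,0],
    [0,0,0,0,0,0],
  ],
)

```text
clock: 21.85
tool_pos: [0.5086, -0.2036, 0.2744]
orientation: [-179.9, -0.0, -81.1]
force: [0.1, 0.2, -0.6]
opening: 0.0801
gripper_force: 0.0
```

```bash
python3 - <<'E'
from h import *
o=get_obs(); print(o['clock'],r(o['tool_pos']),r(o['force']))
w=snapshot('wrist'); a=w['frame'][80:330,106:406]; s=snapshot('scene'); b=s['frame'][120:230,150:282]
f=np.hstack([cv2.resize(a,(400,400),interpolation=2),cv2.resize(b,(400,400),interpolation=2)])
cv2.imwrite('pics/c6.png',cv2.cvtColor(f,cv2.COLOR_RGB2BGR)); show('wrist',['gauge','knob','stand']); show('scene',['gauge','knob','rod_tip'])
E
```

```text
21.85 [0.5086, -0.2036, 0.2744] [0.0867, 0.2282, -0.569]
wrist gauge [0.5089, -0.199, 0.0815] 0.93
wrist gauge [0.5523, -0.3525, -0.0022] 0.89
wrist knob [0.5068, -0.2009, 0.158] 0.7
wrist stand [0.3162, -0.2669, 0.0004] 0.95
wrist stand [0.5083, -0.2033, 0.0026] 0.63
scene gauge [0.4654, -0.0594, -0.0002] 0.92
scene gauge [0.5114, -0.2035, 0.0766] 0.85
scene gauge [0.5549, 0.1668, -0.0013] 0.65
scene gauge [0.5521, -0.3561, -0.0014] 0.59
scene knob [0.5551, -0.3545, 0.1284] 0.68
scene knob [0.5009, -0.2027, 0.1586] 0.5
scene knob [0.4681, -0.0662, 0.1255] 0.47
scene rod_tip [0.5516, -0.3473, -0.0038] 0.68
scene rod_tip [0.4634, -0.0626, 0.0021] 0.61
scene rod_tip [0.506, -0.2034, 0.0322] 0.45
```

View pics/c6.png

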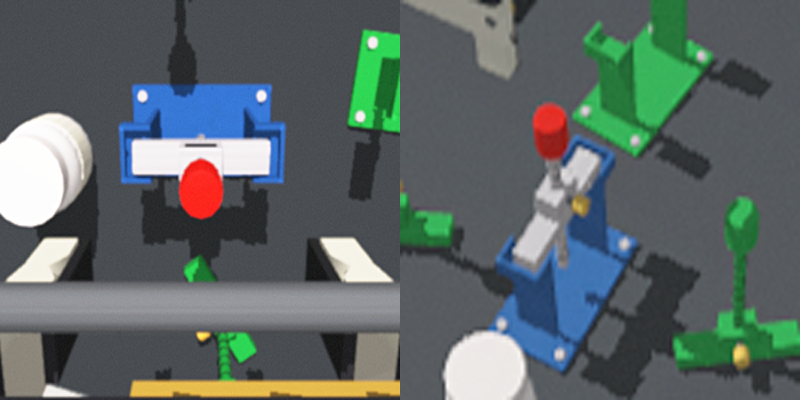

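The gauge is level on the blue stand between the lips, at (200,160) in the left image, with the rod extended and the gripper clear. I hand the job in.

```bash
python3 -c "
from plant import *
print(close_job())"
```

```text
the job is handed in; nothing more can be done
None
```

I measured the empty well and set the gauge back on its blue stand between the lips, with the rod standing out about 50 mm (my estimate from arm heights and camera views; read the exact depth from the gauge), and handed the job in without a verdict coming back.

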